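Point out the fracture for the camera

TASK

Start the recording camera by pressing the large button on its control box, then point at the break in the snapped steel specimen: fingertips straight down, about two centimetres above the gap between its two halves, touching nothing, kept still there for three seconds. Then press the small button to stop the recording and take the hand off it. Do not touch the trays, the specimens or the other loose things on the bench, and do not point low over the unbroken specimens.

Things in the scene. Friction and masses are not known exactly. Their poses are not given: they have to be found in the camera images.
- break (a point): the break of the snapped specimen: middle of the gap between its two halves, level with their top faces (about 7 mm above the bench). The gap is 12 to 18 mm long; this point is 7.5 mm from the long half's broken end
- half_long: long half of the snapped flat dark-steel specimen, lying in a tray; 78 mm long, 4 mm thick, end pad 30 mm wide, waist 14 mm wide and 48 mm long. Origin: underside, at its broken end; it extends from there along its own -x
- half_short: short half of the same snapped specimen, in the same tray, 42 mm long, waist only 12 mm long. Origin: underside, at its broken end; it extends from there along its own +x
- whole_a: unbroken flat dark-steel tensile specimen (dog-bone), 120 mm long, 4 mm thick: two end pads 30 mm wide and 22 mm long, stepping down over 8 mm to a waist 14 mm wide and 60 mm long. Lies in a tray; origin: centre of its underside, x along its length
- whole_b: a second, identical unbroken specimen in another tray; same size and origin
- tray_a: white open plastic tray, 165 x 50 mm, 12 mm high, floor 3 mm thick, fixed to the bench; holds whole_a. Origin: centre of its underside, x along its length
- tray_b: identical fixed tray, holds whole_b
- tray_c: identical fixed tray, holds the two halves of the snapped specimen
- camera_box: the camera's control box, grey, 125 x 66 mm, 40 mm high, fixed, x along its length; two white push buttons stand on top along its length: the large one (start, 32 mm across) at the end nearer the robot, the small one (stop, 20 mm across) at the farther end. Origin: centre of its underside
- start (a joint): travel of the large start button, m: 0 up, 0.006 fully down; springs back; about 5 N presses it fully; pressed counts from 0.004
- start_top (a point): centre of the top face of the large start button, which is pressed straight down
- stop (a joint): travel of the small stop button, m: 0 up, 0.006 fully down; springs back; about 5 N; pressed counts from 0.004
- stop_top (a point): centre of the top face of the small stop button, 62 mm from the other, pressed straight down
- bobbin_a: bystander: small upright bobbin of steel wire, 26 mm across, 34 mm high, origin under its centre (so for all that follow)
- bobbin_b: bystander: the same with brass wire
- calliper: bystander: calliper lying flat, 220 mm long along its y, jaws towards -x, 13 mm high
- tape: bystander: tape measure, 62 x 30 mm, 60 mm high
- spool_mid: bystander: black spool of steel wire, 90 mm across, 60 mm high
- oil: bystander: small bottle, 48 mm across, 110 mm high
- driver: bystander: screwdriver lying along its x, 170 mm long
Not all that is in view belongs to the job. Leave any purple or white look-alike of the whole_a alone. Leave any green look-alike of the half_short alone.

How it is judged (in metres and radians):
On the way, in this order (a step that is already met when the one before it is completed fails the run):
1. the large start button is pressed (4 mm or more) with the small one up (value of joint start above 0.004 m and value of joint stop below 0.002 m), for 0.05 s.
2. the tool point stays within 15 mm of the break seen from above, 26 to 70 mm above the bench, tool within 22 degrees of straight down, for 2.5 s (horizontal distance between the grasp point and break below 0.015 m and height (world z) of the grasp point between 0.026 and 0.07 m and angle between the grasp point's own z axis and vertical above 2.75 rad and value of joint each of start, stop below 0.002 m), for 2.5 s.
3. the small stop button is pressed (4 mm or more) with the large one up (value of joint stop above 0.004 m and value of joint start below 0.002 m), for 0.05 s.
At the end, for the whole second after the job is handed in: both buttons are up again (under 2 mm), the specimens lie still within 6 mm of where they were, the bystanders within 15 mm (value of joint each of start, stop below 0.002 m and distance of each of whole_a, whole_b, half_long, half_short from where it was at the start of the episode below 0.006 m and linear speed of each of whole_a, whole_b, half_long, half_short below 0.02 m/s and distance of each of bobbin_a, bobbin_b, calliper, tape, spool_mid, oil, driver from where it was at the start of the episode below 0.015 m); the robot touches nothing.
It fails at once if both buttons are down at once (value of joint each of start, stop above 0.004 m).
It fails at once if the robot touches a specimen or a tray (over 0.5 N) (contact force between any of the fingers, the arm and whole_a above 0.5 N or contact force between any of the fingers, the arm and whole_b above 0.5 N or contact force between any of the fingers, the arm and half_long above 0.5 N or contact force between any of the fingers, the arm and half_short above 0.5 N or contact force between any of the fingers, the arm and tray_a above 0.5 N or contact force between any of the fingers, the arm and tray_b above 0.5 N or contact force between any of the fingers, the arm and tray_c above 0.5 N).
It fails at once if a specimen is moved more than 6 mm or a bystander more than 15 mm, lifting included (distance of any of whole_a, whole_b, half_long, half_short from where it was at the start of the episode above 0.006 m or distance of any of bobbin_a, bobbin_b, calliper, tape, spool_mid, oil, driver from where it was at the start of the episode above 0.015 m).
It fails at once if the robot pushes on a bystander (over 1 N) (contact force between any of the fingers, the arm and bobbin_a above 1 N or contact force between any of the fingers, the arm and bobbin_b above 1 N or contact force between any of the fingers, the arm and calliper above 1 N or contact force between any of the fingers, the arm and tape above 1 N or contact force between any of the fingers, the arm and spool_mid above 1 N or contact force between any of the fingers, the arm and oil above 1 N or contact force between any of the fingers, the arm and driver above 1 N).
It fails at once if the tool point comes low (under 70 mm) within 30 mm of the middle of an unbroken specimen: pointing at the wrong one ((horizontal distance between the grasp point and whole_a below 0.03 m and height (world z) of the grasp point below 0.07 m) or (horizontal distance between the grasp point and whole_b below 0.03 m and height (world z) of the grasp point below 0.07 m)).
It also fails if it takes over 56 s, if anything falls off the work surface, if the arm or the gripper's body presses on something with over 40 N, if the wrist force passes 120 N, or if a joint passes its speed limit or range.

ROBOT

A 7-joint arm with a two-finger parallel gripper is mounted at the origin on the work surface. World frame = base frame: x ahead of the robot, y to its left, z up, the work surface at z = 0. Lengths are in m, angles in degrees, forces in N, time in s.
With the tool pointing down it reaches from about 0.425 to 0.875 m from the base axis. Payload 4.7 kg.
Tool frame: the origin (TCP) lies between the finger pads, 19 mm behind the fingertips; this is the grasp point; z points along the fingers, y is the line along which they close (so a half turn about z gives the same grasp; the last joint's range is limited). The gripper opens to 87 mm and grips with 3 to 60 N. Pads are 19 mm wide; open, the fingers measure 117 mm over their backs; the gripper's body (75 mm by 190 mm) begins 51 mm behind the grasp point.
Start: joints at [-75.682, 18.392, -4.016, 83.108, 1.295, 78.541, -3.26], TCP at [0.152, 0.632, 0.241] pointing down, gripper open.
Joint ranges: [-163.93, 163.93], [-17.29, 119.83], [-79.2, 71.16], [3.27, 140.29], [-89.18, 269.18], [5.43, 117.66], [-154.24, 154.24]. Speed limits (degrees/s): [147.25, 147.25, 180, 180, 180, 180, 180].

INTERFACE

Orientations are given as [roll, pitch, yaw] about the fixed x, y, z axes, in that order (R = Rz(yaw) Ry(pitch) Rx(roll)).
In Python, from cell import get_obs, cams, ticket, finder gives the robot as it stands.
- The arm moves only by the shell command python3 -m creep 'ROWS' [FORCE]. ROWS is text: rows parted by semicolons, each of 5 numbers parted by spaces: the shift along the world's x, y, z in m, then the turn about the world's z in degrees, then the finger opening in m, from 0 to 0.087. A call has 1 to 8 rows; each row shifts and turns the commanded pose from where the row before left it; what a row does not reach is not made up. A row lasts 1/8 s, in which the tool goes at most 62.5 mm and 10.7 degrees, less where a joint would pass 70% of its speed; a pose out of reach is approached as far as the arm can. A call with a gripper value outside its range is refused whole. The fingers move at their own pace and stop on an object; FORCE is the grip in N (left out, the last holds). Time passes only in rows, so rows that do not move let the fingers close. It gives the time, the measured TCP pose, the force, the opening and the grip force at its end, in the units of the state.
- get_obs(): the state, without advancing time (a new reading comes with each control period).
- cams.read_camera(name): name is "side" or "top" or "wrist"; returns the picture (480x640x3 uint8, red, green, blue); there is no depth.
- cams.calibration(name): a dict with "fx", "fy", "cx", "cy" (pixels), "extrinsics" (4x4, takes a point from world to camera coordinates). Camera axes: x right, y down, z forward; pixel columns grow to the right and rows downward; lengths in m; the calibration is good to about 2 mm. The wrist camera is an equidistant fisheye: a pixel r from the principal point sees the ray r / f radians off the axis. A picture is of the moment at which its call begins: read the wrist's pose just before it. calibration takes no time and is no camera call; for the wrist camera it gives the pose at the moment of the call.
- ticket.sign_off(): hands the job in; it is judged then, once.
Trained networks look in the newest picture that a camera, given by its name, has taken for a name from the list of things; names that differ only in an ending like _2 or _b are one class to them, and where a whole thing is asked for, a point or a joint stands for the part that bears it (a point fixed in the world has none). Each returns a list of dicts, best first, with "p" (0 to 1); they miss things now and then, are a little off and sometimes report something else, mostly with a low value. They report only what shows in the picture. A call takes as long as a camera call. They do not tell look-alikes from the thing itself.
- finder.masks_of(name, camera): "mask" (480x640 bool, what is visible of it) and "xy" ([column, row] in pixels, amid what is visible of it).
- finder.tip_of(name, camera): "xy" ([column, row] in pixels: a listed point, or the origin of a listed thing).
The state is a dict: "time_s": time; "qpos": joint angles; "joint_velocities": joint speeds; "effort": joint torques, N m; "tool_pos": TCP position; "tool_rot": TCP orientation; "force": force on the tool from outside, world axes, zero at the start; "wrist_torque": the same for the moment, N m; "grip_width": finger opening in m; "grasp_force": force on a finger pad.
Only numpy, scipy, OpenCV 4.12 (cv2) and the standard library are available. Lean on these libraries where they do the work, as an engineer would, in place of code of your own. Each camera call takes 0.05 s, during which the arm holds its last target. There are 200 camera calls.

## Working session

There is one attempt and no reset: what is moved stays moved. The work goes in short steps, Python scripts to look and compute and a shell command to move; the robot and the scene stay as the last step left them, time stands still between calls to the robot, and variables do not carry over. Pictures are saved under pics/ and viewed, at most 10 in all, crops included, and the job is handed in when it is done.

```bash
mkdir -p pics; cat > h.py <<'E'
import numpy as np, cv2
from cell import get_obs, cams, ticket, finder
def ray(n,xy,c=None):
    c=c or cams.calibration(n); E=np.array(c["extrinsics"]); R,t=E[:3,:3],E[:3,3]
    a=np.array([(xy[0]-c["cx"])/c["fx"],(xy[1]-c["cy"])/c["fy"]])
    if n=="wrist":
        r=np.linalg.norm(a)+1e-9; d=np.r_[a/r*np.sin(r),np.cos(r)]
    else: d=np.r_[a,1]
    d=R.T@d; return -R.T@t, d/np.linalg.norm(d)
def atz(n,xy,z,c=None):
    o,d=ray(n,xy,c); return o+d*(z-o[2])/d[2]
def tri(rs):
    A=sum(np.eye(3)-np.outer(d,d) for o,d in rs); b=sum((np.eye(3)-np.outer(d,d))@o for o,d in rs)
    return np.linalg.solve(A,b)
E
cat > look.py <<'E'
from h import *
import sys
np.set_printoptions(precision=3,suppress=True)
o=get_obs(); print(o["time_s"],o["tool_pos"],o["tool_rot"])
Z=dict(break_=0)
for n in ("top","side"):
    im=cams.read_camera(n); cv2.imwrite(f"pics/{n}{sys.argv[1]}.png",im[:,:,::-1])
    for k,z in (("break",.007),("start_top",.05),("stop_top",.05),("half_long",.003),("half_short",.003),("whole_a",.003),("tray_a",0),("camera_box",0)):
        for r in finder.tip_of(k,n)[:4]:
            if r["p"]>.2: print(n,k,round(r["p"],2),np.array(r["xy"]),atz(n,r["xy"],z))
E
python3 look.py 0
```

```text
0.0 [0.152 0.632 0.24 ] [-179.892    0.007  166.49 ]
top break 0.51 [418.8 260.6] [ 0.54  -0.265  0.007]
top start_top 0.45 [224.8 295.8] [0.446 0.262 0.05 ]
top stop_top 0.57 [222.9 268.3] [0.52  0.268 0.05 ]
top half_long 0.47 [419.1 262.2] [ 0.536 -0.266  0.003]
top half_long 0.32 [169.6 234.3] [0.626 0.429 0.003]
top half_short 0.7 [448.5 283.6] [ 0.476 -0.344  0.003]
top half_short 0.56 [421.2 258.8] [ 0.546 -0.273  0.003]
top whole_a 0.91 [355.2 271.3] [ 0.513 -0.089  0.003]
top whole_a 0.71 [366.5 208.4] [ 0.692 -0.126  0.003]
top whole_a 0.61 [392.6 326.2] [ 0.362 -0.186  0.003]
top whole_a 0.56 [295.8 269.2] [0.522 0.075 0.003]
top tray_a 0.89 [421.5 266.1] [ 0.526 -0.273  0.   ]
top tray_a 0.71 [296.6 272.2] [0.514 0.073 0.   ]
top tray_a 0.57 [354.1 273.2] [ 0.509 -0.086  0.   ]
top tray_a 0.27 [275.9 186.6] [0.761 0.13  0.   ]
top camera_box 0.77 [229.8 286.7] [0.476 0.257 0.   ]
side break 0.89 [326.4 367.5] [ 0.538 -0.274  0.007]
side break 0.22 [327.4 178.3] [0.63  0.425 0.007]
side start_top 0.51 [263.9 196.8] [0.444 0.268 0.05 ]
side stop_top 0.47 [290.7 190. ] [0.515 0.294 0.05 ]
side half_long 0.64 [324.2 367.8] [ 0.534 -0.271  0.003]
side half_short 0.84 [298.6 405.8] [ 0.482 -0.345  0.003]
side half_short 0.73 [332.4 363. ] [ 0.55  -0.262  0.003]
side half_short 0.54 [263.3 185.6] [0.442 0.413 0.003]
side whole_a 0.81 [228.6 344.5] [ 0.363 -0.192  0.003]
side whole_a 0.77 [303.  297.2] [ 0.513 -0.079  0.003]
side whole_a 0.71 [303.5 253.6] [0.528 0.073 0.003]
side whole_a 0.66 [395.7 306.1] [ 0.7   -0.131  0.003]
side tray_a 0.96 [298.5 301.2] [ 0.503 -0.086  0.   ]
side tray_a 0.96 [301.3 253.4] [0.523 0.078 0.   ]
side tray_a 0.65 [323.6 370.3] [ 0.533 -0.274  0.   ]
side camera_box 0.97 [278.8 216.8] [0.478 0.245 0.   ]
```

View pics/top0.png

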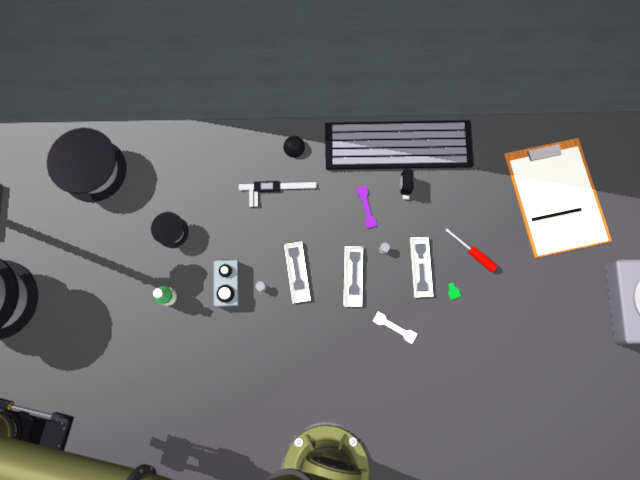

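View pics/side0.png

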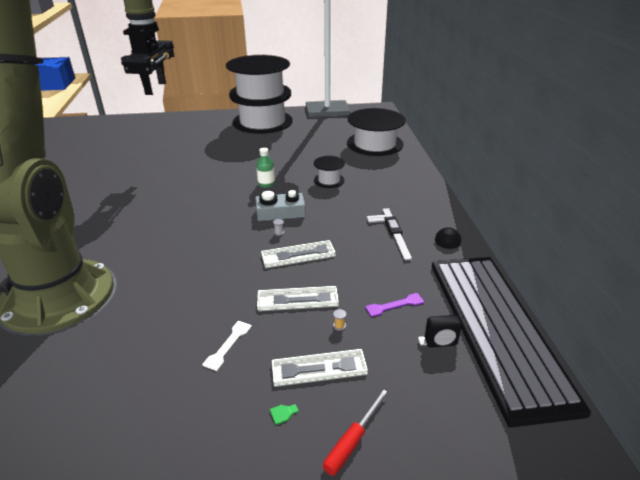

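The top view shows the control box at (226,285), with the large button at (225,294) and the small one at (225,271). The snapped specimen is in the right tray at (421,263), and the oil bottle is at (165,295). The side view agrees: the break is at about (326,367). I'll move over the box with the fingers closed and look from there.

```bash
python3 -m creep '0.036 -0.046 0 0 0;0.036 -0.046 0 0 0;0.036 -0.046 0 0 0;0.036 -0.046 0 0 0;0.036 -0.046 0 0 0;0.036 -0.046 0 0 0;0.036 -0.046 0 0 0;0.036 -0.046 0 0 0' && python3 -m creep '0 0 0 0 0;0 0 0 0 0' | tail -1
cat > look2.py <<'E'
from h import *
import sys
np.set_printoptions(precision=4,suppress=True)
names=sys.argv[2:]; R={k:[] for k in names}
o=get_obs(); print(o["time_s"],o["tool_pos"],o["tool_rot"],o["grip_width"])
for n in ("top","side","wrist"):
    c=cams.calibration(n); im=cams.read_camera(n); cv2.imwrite(f"pics/{n}{sys.argv[1]}.png",im[:,:,::-1])
    for k in names:
        z=.007 if k=="break" else .05
        for f in ("tip_of",):
            for r in getattr(finder,f)(k,n)[:3]:
                if r["p"]>.2:
                    print(n,k,round(r["p"],2),np.array(r["xy"]),atz(n,r["xy"],z,c))
                    if len(R[k])==0 or R[k][-1][0]!=n: R[k].append((n,ray(n,r["xy"],c)))
for k in names:
    if len(R[k])>1: print(k,[a for a,_ in R[k]],tri([b for _,b in R[k]]))
E
python3 look2.py 1 start_top stop_top
```

```text
time_s: 1.9
tool_pos: [0.4409, 0.2625, 0.2417]
tool_rot: [179.9, 0.0, 166.5]
force: [0.5, 0.9, -0.2]
grip_width: 0.0151
grasp_force: 0.0
grasp_force: 0.0
2.15 [0.4395 0.2645 0.2414] [179.9549  -0.0269 166.4869] 0.0015343985988700971
top stop_top 0.59 [223.6 266.8] [0.5236 0.2666 0.05  ]
side start_top 0.63 [268.4 192.8] [0.4561 0.2869 0.05  ]
side stop_top 0.6 [298.4 254.4] [0.5124 0.009  0.05  ]
side stop_top 0.49 [292.6 193.3] [0.5188 0.2762 0.05  ]
wrist start_top 0.81 [314.3 233. ] [0.4554 0.261  0.05  ]
wrist start_top 0.6 [322.1 241.1] [0.4648 0.2664 0.05  ]
start_top ['side', 'wrist'] [0.4541 0.2621 0.0634]
stop_top ['top', 'side'] [ 0.5431  0.3048 -0.1694]
```

View pics/wrist1.png

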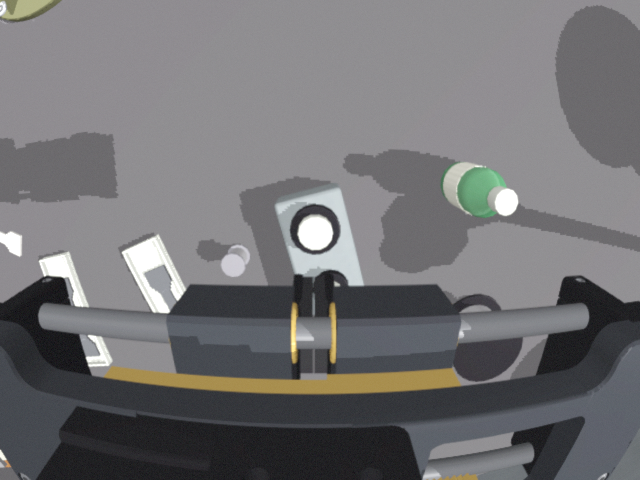

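The wrist view shows the large white button at (315,233) and the small one partly hidden at (336,285). I'll refine both using white-blob centroids.

```bash
python3 - <<'E'
from h import *
np.set_printoptions(precision=4,suppress=True)
def blob(f,x0,x1,y0,y1,t=205):
    g=cv2.imread(f).min(2)[y0:y1,x0:x1]; n,l,s,c=cv2.connectedComponentsWithStats((g>t).astype(np.uint8))
    return [(c[i]+[x0,y0],s[i,4]) for i in range(1,n) if s[i,4]>5]
tb=blob("pics/top0.png",212,240,262,307); sb=blob("pics/side0.png",256,305,185,215); wb=blob("pics/wrist1.png",290,345,205,262)
for n,b in(("top",tb),("side",sb),("wrist",wb)):
    for xy,a in b: print(n,xy,a,atz(n,xy,.05),atz(n,xy,.06))
E
python3 - <<'E'
import cv2
a=cv2.imread('pics/side0.png')[175:225,245:315]; b=cv2.imread('pics/top0.png')[255:315,190:260]
a=cv2.resize(a,(560,400),interpolation=0)[:, :400]; b=cv2.resize(b,(400,400),interpolation=0)
cv2.imwrite('pics/c.png',cv2.hconcat([a,b]))
E
```

```text
top [223.9767 269.4186] 43 [0.5165 0.2654 0.05  ] [0.515  0.2636 0.06  ]
top [223.9083 292.5505] 109 [0.4543 0.2643 0.05  ] [0.4532 0.2625 0.06  ]
side [291.4138 192.4483] 29 [0.516  0.2811 0.05  ] [0.5152 0.2636 0.06  ]
side [267.3286 194.2429] 70 [0.4531 0.2797 0.05  ] [0.4532 0.2623 0.06  ]
wrist [340.2753 229.    ] 287 [0.4576 0.2849 0.05  ] [0.4549 0.2848 0.06  ]
wrist [315.0531 232.7013] 904 [0.4557 0.2612 0.05  ] [0.453  0.2618 0.06  ]
wrist [294.8571 251.1429] 7 [0.4689 0.2383 0.05  ] [0.4658 0.2396 0.06  ]
wrist [329.4444 254.7222] 36 [0.48   0.2695 0.05  ] [0.4766 0.2698 0.06  ]
wrist [316.5652 257.913 ] 23 [0.4803 0.2568 0.05  ] [0.4769 0.2576 0.06  ]
```

View pics/c.png

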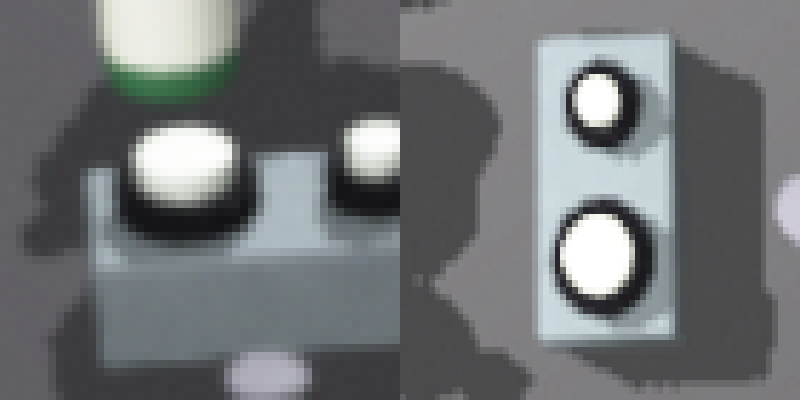

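The views agree: start top at (.453,.262,.060), stop top at (.515,.2635,.060), 62 mm apart as stated. Next I'll press start.

```bash
python3 -m creep '0.0135 -0.002 -0.035 0 0;0 0 -0.04 0 0;0 0 -0.04 0 0;0 0 -0.035 0 0;0 0 0 0 0;0 0 -0.005 0 0;0 0 0 0 0;0 0 0 0 0'; python3 -m creep '0 0 -0.003 0 0;0 0 0 0 0'
```

```text
time_s: 3.6
tool_pos: [0.4541, 0.2625, 0.0875]
tool_rot: [179.9, 0.1, 166.5]
force: [-0.4, 0.7, -0.5]
grip_width: 0.0005
grasp_force: 0.0
time_s: 3.85
tool_pos: [0.4533, 0.2619, 0.0832]
tool_rot: [-180.0, -0.0, 166.5]
force: [-0.4, 0.3, 0.1]
grip_width: 0.0004
grasp_force: 0.0
```

```bash
for i in 1 ; do python3 -m creep '0 0 -0.003 0 0;0 0 -0.002 0 0;0 0 0 0 0'; done; python3 -m creep '0 0 -0.003 0 0;0 0 0 0 0'; python3 -m creep '0 0 -0.002 0 0;0 0 0 0 0'
```

```text
time_s: 4.22
tool_pos: [0.4536, 0.2622, 0.0785]
tool_rot: [180.0, 0.0, 166.5]
force: [-0.8, 0.2, 3.0]
grip_width: 0.0005
grasp_force: 1.4
time_s: 4.47
tool_pos: [0.4536, 0.2622, 0.0755]
tool_rot: [180.0, 0.0, 166.5]
force: [-0.1, -1.9, 4.4]
grip_width: 0.0006
grasp_force: 2.3
time_s: 4.72
tool_pos: [0.4537, 0.2622, 0.075]
tool_rot: [180.0, 0.0, 166.5]
force: [-4.3, -1.2, 13.4]
grip_width: 0.0009
grasp_force: 7.2
```

The force rose to 13 N, so the button has bottomed out. I'll retreat and go to hover near the break.

```bash
python3 -m creep '0 0 0.03 0 0;0 0 0.05 0 0;0 0 0.05 0 0;0.006 -0.053 0 0 0;0.006 -0.053 0 0 0;0.006 -0.053 0 0 0;0.006 -0.053 0 0 0;0.006 -0.053 0 0 0'; python3 -m creep '0.006 -0.053 0 0 0;0.006 -0.053 0 0 0;0.006 -0.053 0 0 0;0.006 -0.053 0 0 0;0.006 -0.053 0 0 0;0 0 0 0 0;0 0 0 0 0;0 0 0 0 0'; python3 look2.py 2 break half_long half_short whole_a
python3 -c "
from h import *;print(cv2.imread('pics/top0.png').shape)
for f,x,y in(('top',385,225),('side',262,340)):
  s=cv2.imread(f'pics/{f}0.png')[y:y+80,x:x+110] if f=='side' else cv2.imread('pics/top0.png')[y:y+80,x:x+60]
  cv2.imwrite(f'pics/t{f}.png',cv2.resize(s,None,fx=5,fy=5,interpolation=2))
cv2.imwrite('pics/tt.png',cv2.hconcat([cv2.imread('pics/ttop.png'),cv2.imread('pics/tside.png')][:2])[:, :800])"
```

```text
time_s: 5.72
tool_pos: [0.4829, -0.0047, 0.2028]
tool_rot: [180.0, -0.0, 166.5]
force: [0.8, 0.7, 0.5]
grip_width: 0.0004
grasp_force: 0.0
time_s: 6.72
tool_pos: [0.5137, -0.266, 0.2029]
tool_rot: [179.9, -0.0, 166.6]
force: [0.6, 0.1, -0.0]
grip_width: 0.0002
grasp_force: 0.0
6.725 [ 0.5137 -0.266   0.2029] [179.9272  -0.0339 166.6391] 0.00020514271151838583
top half_short 0.69 [424.  258.9] [ 0.5375 -0.2715  0.05  ]
top half_short 0.38 [170.3 298. ] [0.4416 0.4073 0.05  ]
top whole_a 0.82 [355.5 273.7] [ 0.5001 -0.0872  0.05  ]
top whole_a 0.7 [295.4 268.1] [0.5174 0.0734 0.05  ]
top whole_a 0.65 [367.9 207.4] [ 0.6824 -0.1258  0.05  ]
side break 0.81 [329.6 365.7] [ 0.5442 -0.2711  0.007 ]
side break 0.22 [317.6 369.5] [ 0.5219 -0.2768  0.007 ]
side half_long 0.52 [280.9 232.5] [0.4789 0.0986 0.05  ]
side half_long 0.42 [301.7 297.1] [ 0.5076 -0.1304  0.05  ]
side half_short 0.81 [331.7 364.1] [ 0.5432 -0.3045  0.05  ]
side half_short 0.54 [296.3 405.5] [ 0.4778 -0.3787  0.05  ]
side whole_a 0.93 [302.  300.1] [ 0.5074 -0.1392  0.05  ]
side whole_a 0.75 [394.7 308.6] [ 0.6806 -0.1861  0.05  ]
side whole_a 0.71 [228.  345.3] [ 0.3688 -0.2389  0.05  ]
wrist break 0.86 [320.4 243.5] [ 0.5425 -0.2689  0.007 ]
wrist half_long 0.64 [313.9 232.9] [ 0.5192 -0.2699  0.05  ]
wrist half_short 0.91 [226.2 197.8] [ 0.4731 -0.3333  0.05  ]
wrist half_short 0.66 [322.1 250.3] [ 0.5355 -0.2667  0.05  ]
wrist whole_a 0.9 [467.6 337.8] [ 0.6595 -0.1463  0.05  ]
wrist whole_a 0.87 [489.5 166.8] [ 0.4965 -0.109   0.05  ]
wrist whole_a 0.79 [603.9 160.8] [0.5129 0.0302 0.05  ]
break ['side', 'wrist'] [ 0.5439 -0.269   0.0042]
half_long ['side', 'wrist'] [ 0.4646 -0.2536  0.2871]
half_short ['top', 'side', 'wrist'] [ 0.5176 -0.3034  0.0528]
whole_a ['top', 'side', 'wrist'] [ 0.5322 -0.1419  0.0997]
(480, 640, 3)
```

View pics/wrist2.png

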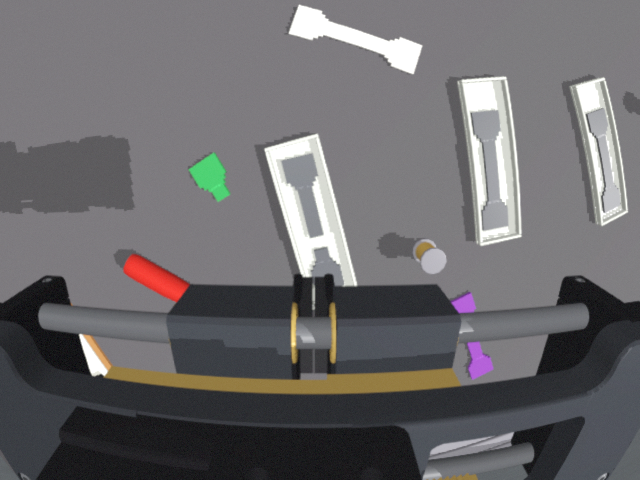

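View pics/tt.png

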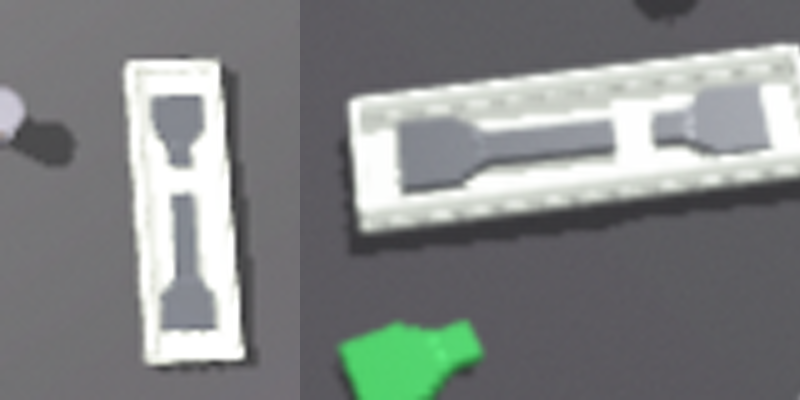

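The gap is at (319,241) in the wrist view, (421,261) in top and (329,367) in side. All three put the break at about (.5415,-.270). I'll descend so the TCP is at z ≈ .048, which puts the tips about 2 cm above it.

```bash
python3 -m creep '0.014 -0.002 0 0 0;0.014 -0.002 -0.03 0 0;0 0 -0.04 0 0;0 0 -0.04 0 0;0 0 -0.03 0 0;0 0 -0.015 0 0;0 0 0 0 0;0 0 0 0 0'; python3 look2.py 3 break
```

```text
time_s: 8.48
tool_pos: [0.5425, -0.2726, 0.0496]
tool_rot: [-180.0, 0.1, 166.5]
force: [-0.3, -0.1, -1.0]
grip_width: 0.0005
grasp_force: 0.0
8.475 [ 0.5425 -0.2726  0.0496] [-179.9826    0.1278  166.4917] 0.0005150515691747374
side break 0.68 [327.  364.7] [ 0.5398 -0.2682  0.007 ]
side break 0.44 [302.5 299.9] [ 0.5113 -0.0913  0.007 ]
side break 0.34 [299.1 301.7] [ 0.5039 -0.0958  0.007 ]
wrist break 0.59 [316.1 274. ] [ 0.5405 -0.2714  0.007 ]
wrist break 0.28 [492.4 281.7] [ 0.5714 -0.1714  0.007 ]
break ['side', 'wrist'] [ 0.5394 -0.2711  0.0103]
```

View pics/wrist3.png

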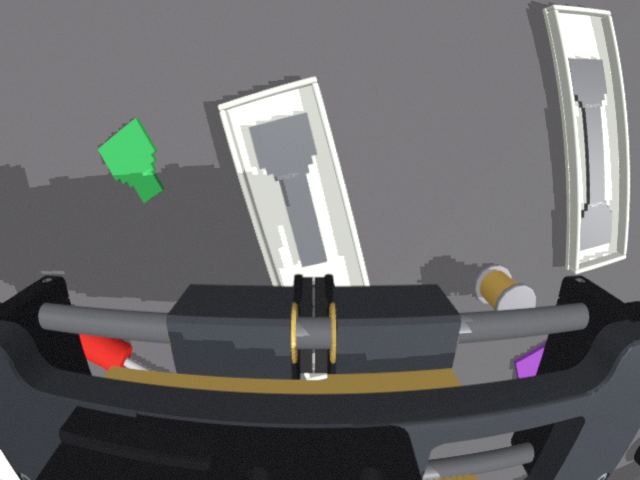

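The long half's broken end shows at (312,266), and the gap runs on under the fingers. The tool is about 2 mm from the break, so I'll hold here.

```bash
python3 -m creep '-0.001 0.001 -0.001 0 0;0 0 0 0 0;0 0 0 0 0;0 0 0 0 0;0 0 0 0 0;0 0 0 0 0;0 0 0 0 0;0 0 0 0 0' >/dev/null; python3 -m creep '0 0 0 0 0;0 0 0 0 0;0 0 0 0 0;0 0 0 0 0;0 0 0 0 0;0 0 0 0 0;0 0 0 0 0;0 0 0 0 0'>/dev/null;python3 -m creep '0 0 0 0 0;0 0 0 0 0;0 0 0 0 0;0 0 0 0 0;0 0 0 0 0;0 0 0 0 0;0 0 0 0 0;0 0 0 0 0'>/dev/null;python3 -m creep '0 0 0 0 0;0 0 0 0 0;0 0 0 0 0;0 0 0 0 0;0 0 0 0 0;0 0 0 0 0;0 0 0 0 0;0 0 0 0 0' | head -3
```

```text
time_s: 12.78
tool_pos: [0.5404, -0.271, 0.0473]
tool_rot: [180.0, 0.0, 166.5]
```

```bash
python3 -m creep '0 0 0.05 0 0;0 0 0.05 0 0;0 0 0.05 0 0;-0.003 0.053 0 0 0;-0.003 0.053 0 0 0;-0.003 0.053 0 0 0;-0.003 0.053 0 0 0;-0.003 0.053 0 0 0'|head -2; python3 -m creep '-0.003 0.053 0 0 0;-0.003 0.053 0 0 0;-0.002 0.053 0 0 0;-0.002 0.053 0 0 0;0 0.053 0 0 0;0 0.004 0 0 0;0 0 0 0 0;0 0 0 0 0' | head -2; python3 -m creep '0 0 -0.05 0 0;0 0 -0.04 0 0;0 0 -0.02 0 0;0 0 0 0 0;0 0 0 0 0'
```

```text
time_s: 13.78
tool_pos: [0.5251, -0.0044, 0.1975]
time_s: 14.78
tool_pos: [0.5159, 0.2611, 0.1974]
time_s: 15.4
tool_pos: [0.5164, 0.2625, 0.0886]
tool_rot: [179.9, 0.1, 166.4]
force: [0.1, -0.3, 0.1]
grip_width: 0.0005
grasp_force: 0.0
```

```bash
python3 -m creep '-0.001 0.001 -0.005 0 0;0 0 -0.003 0 0;0 0 0 0 0'; python3 -m creep '0 0 -0.003 0 0;0 0 -0.002 0 0;0 0 0 0 0'; python3 -m creep '0 0 -0.002 0 0;0 0 0 0 0;0 0 0 0 0'
```

```text
time_s: 15.78
tool_pos: [0.5147, 0.2645, 0.0798]
tool_rot: [179.9, 0.0, 166.5]
force: [0.7, 0.5, 1.2]
grip_width: 0.0004
grasp_force: 1.1
time_s: 16.15
tool_pos: [0.5148, 0.2645, 0.0751]
tool_rot: [179.9, 0.0, 166.5]
force: [-0.9, 0.1, 7.2]
grip_width: 0.0006
grasp_force: 3.6
time_s: 16.52
tool_pos: [0.5149, 0.2645, 0.0749]
tool_rot: [179.9, 0.0, 166.5]
force: [-5.9, -2.3, 18.4]
grip_width: 0.0002
grasp_force: 9.0
```

```bash
python3 -m creep '0 0 0.02 0 0;0 0 0.05 0 0;0 0 0.05 0 0;0 0 0 0 0;0 0 0 0 0;0 0 0 0 0;0 0 0 0 0;0 0 0 0 0'; python3 -c "
from h import *
print(ticket.sign_off())"
```

```text
time_s: 17.52
tool_pos: [0.5141, 0.2638, 0.1915]
tool_rot: [-179.9, -0.0, 166.5]
force: [0.5, -0.3, 1.1]
grip_width: 0.0002
grasp_force: 0.0
the job is handed in; nothing more can be done
None
```

I pressed start, pointed at the break for over three seconds, pressed stop, lifted the hand clear and handed the job in at about 17.5 s. Force readings showed both buttons fully pressed, but I took no final picture and sign-off gave no verdict.

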